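# Start the keeper nut on the abacus stud

### The arm

A 6-joint arm with a two-finger parallel gripper is mounted at the origin on the work surface. World frame = base frame: x ahead of the robot, y to its left, z up, the work surface at z = 0. Lengths are in mm, angles in rad, forces in N, time in s.
With the tool pointing down it reaches from about 275 to 750 mm from the base axis. Payload 10.2 kg.
Tool frame: the origin (TCP) lies at the very end of the fingers, on their centre line; the grasp point (between the pads) lies 19 mm behind it; z points along the fingers, y is the line along which they close (so a half turn about z gives the same grasp; the last joint's range is limited). The gripper opens to 85 mm and grips with 20 to 120 N. Pads are 22 mm wide; open, the fingers measure 114 mm over their backs; the gripper's body (76 mm by 85 mm) begins 54 mm behind the grasp point. The pads swing forward as they close: fully open they stand 13 mm farther back than shut.
Start: joints at [0.927, 0.313, 1.498, -0, 1.331, -0.223], TCP at [214.471, 479.201, 231.294] pointing down, gripper open.
Joint ranges: [-2.94, 2.94], [-0.97, 2.17], [0.19, 2.56], [-1.23, 4.37], [0.02, 3.11], [-2.88, 2.88]. Speed limits (rad/s): [2.39, 2.39, 3.01, 3.14, 3.14, 3.14].

### API

Orientations are given as a unit quaternion [w, x, y, z].
In Python, from rig import monitor, eyes, job gives the robot as it stands. The module is installed in compiled form; this text tells all that it offers.
- The arm moves only by the tool send_rows, never from a script. Its argument "targets" is one flat list of numbers, 7 for each row, row after row: the turn, a rotation vector about the tool's x, y, z in degrees, then the shift along the tool's x, y, z in units of 60 mm (1.0 is 60 mm), then the opening, from -1 (shut) to 1 (fully open), so that 0 is half open. A call has 1 to 5 rows; each row shifts and turns the commanded pose from where the row before left it, along the tool's axes as they then stand; what a row does not reach is not made up. A row lasts 1/8 s, in which the tool goes at most 62.5 mm and 10.7 degrees, less where a joint would pass 70% of its speed; a pose out of reach is approached as far as the arm can. A call is refused whole if a number of a shift passes 1 or a number of a turn 10.7, either way. A call with a gripper value outside its range is refused whole. The fingers move at their own pace and stop on an object; "newtons" is the grip in N (left out, the last holds). Time passes only in rows, so rows that do not move let the fingers close. It gives the time, the measured TCP pose, the force, the opening and the grip force at its end, in the units of the state.
- monitor.sense(): the state, without advancing time (a new reading comes with each control period).
- eyes.capture(name): name is "scene" or "top" or "wrist"; returns a dict with "img" (400x640x3 uint8, red, green, blue), "K" (3x3 intrinsics, pixels), "R" (3x3) and "t" (3): a world point X has camera coordinates R X + t. Camera axes: x right, y down, z forward; pixel columns grow to the right and rows downward; lengths in mm; the calibration is good to about 2 mm. A picture is of the moment at which its call begins. There is no depth.
- job.finish_job(): hands the job in; it is judged then, once.
The state is a dict: "time_s": time; "joints": joint angles; "dq": joint speeds; "tau": joint torques, N m; "eef_pos": TCP position; "ee_rot": TCP orientation; "force": force on the tool from outside, world axes, zero at the start; "wrist_torque": the same for the moment, N m; "grip_width": opening from 0.0 (shut) to 1.0 (fully open); "grip_force": force on a finger pad.
Only numpy, scipy, OpenCV 4.12 (cv2) and the standard library are available. Lean on these libraries where they do the work, as an engineer would, in place of code of your own. Each camera call takes 0.05 s, during which the arm holds its last target. There are 200 camera calls.

### The job

Take the brass flange nut off the turquoise tin, set it flange down on the upright stud of the big walnut abacus and back it off counter-clockwise under light pressure until it drops into the thread. Then screw it on clockwise until its flange is fully down on the steel plate, and let go. Be gentle, never pressing or jamming the nut hard against the stud, and leave the tin and everything else where it stands.

Things in the scene. Friction and masses are not known exactly. Their poses are not given: they have to be found in the camera images.
- nut_mid (a point): Centre (half-way up) of the loose brass flange nut, 0.25 kg, lying flange down on the tin. 34 mm high: a round flange 64 mm wide, 4 mm thick, below; above it a hexagon 30 mm high, 48 mm across flats, 55 mm across corners. z is the bore, up; x points at the middle of a flat (flats every 60 degrees).
- nut: The same nut; origin at the centre of its underside, axes as above. Bore 36 mm wide; for a thread it has three radial pins 4 mm thick, every 120 degrees, standing into the bore to 12 mm from the axis, their undersides 14 mm above the nut's underside.
- seat (a point): Where the nut belongs: on the top of the steel keeper plate (190 x 70 mm), at the stud's axis, z up. Nut fully down: nut_mid is 17 mm above this point. Shelf 44 mm below. The right-hand thread repeats every 120 degrees; how it is turned about its axis differs each time and is not measured (this frame's yaw is the abacus's).
- stud_tip (a point): Top of the brass stud, 53 mm above the plate. Downwards: 8 mm taper (9 to 20 mm wide), smooth pilot 20 mm wide, and from 27 mm above the plate down the coarse three-start thread, 31 mm wide. In the thread, turning clockwise 55 to 75 degrees runs the nut down 0.07 mm per degree until the flange lies on the plate; about 17 degrees farther is a hard stop.
- thread_top (a point): Stud's axis, 27.5 mm above the plate, at the thread starts. A nut set on them rests with its underside 8 to 13.5 mm above the plate; clockwise it jams. Counter-clockwise it climbs 0.07 mm per degree (a slip off a start's end that leaves it at 8 mm or more is not yet the thread) and within 125 degrees drops in, to 4 to 5.5 mm above the plate (by luck at once); up to 17 degrees farther it jams.
- abacus: Big walnut abacus lying flat, fixed to the shelf, carrying plate and stud; origin on the shelf below the stud's axis. It stretches 320 mm along its +y, 45 mm along -y, 100 mm to either side in x; apart from the stud nowhere higher than 47 mm.
- tin: Closed turquoise tin box, 104 x 104 mm, 38 mm high, loose, 0.6 kg; origin at the centre of its underside, z up. The nut lies on its lid.
- elephant: White ceramic elephant bookend, base 75 x 55 mm, about 95 mm high, loose; origin at the centre of its underside. Leave alone.
- bowl: Terracotta bowl with brown beads, 100 mm wide, 42 mm high, loose; origin at the centre of its underside. Leave alone.
- lantern: Green battery lantern with a black toggle switch, 100 mm wide, 200 mm high, loose; origin at the centre of its underside. Leave alone.
- rods: Three lacquered bamboo rods on a cradle, 260 mm long in y, 50 mm in x, 24 mm high, loose; origin at the centre of its underside. Leave alone.
- small_abacus: Small toy abacus with coloured beads lying flat, 72 x 130 mm, 16 mm high, loose; origin at the centre of its underside. Leave alone.

How it is judged (in metres and radians):
On the way:
1. the nut is on the stud, upright, and has dropped into the thread (underside less than 6.5 mm above the plate) (horizontal distance between nut_mid and seat below 0.004 m and z of nut_mid in the frame of seat below 0.0235 m and angle between nut_mid's own z axis and vertical below 0.1 rad), for 0.1 s.
At the end, for the whole second after the job is handed in: The nut stands at rest on the stud, upright within 0.06 rad, centred within 4 mm, screwed down until its underside is less than 1.5 mm above the keeper plate (horizontal distance between nut_mid and seat below 0.004 m and z of nut_mid in the frame of seat below 0.0185 m and angle between nut_mid's own z axis and vertical below 0.06 rad and linear speed of nut below 0.01 m/s); the robot touches nothing.
It fails at once if the nut is pressed or jammed against the abacus stud or plate with more than 50 N (contact force between nut and abacus above 50 N).
It fails at once if the tin is pushed more than 40 mm (distance of tin from where it was at the start of the episode above 0.04 m).
It fails at once if a bystander is pushed more than 25 mm (distance of any of elephant, bowl, lantern, rods, small_abacus from where it was at the start of the episode above 0.025 m).
It also fails if it takes over 72 s, if anything falls off the work surface, if the arm or the gripper's body presses on something with over 40 N, if the wrist force passes 120 N, or if a joint passes its speed limit or range.

## Working session

There is one attempt and no reset: what is moved stays moved. The work goes in short steps, Python scripts to look and compute and a tool call to move; the robot and the scene stay as the last step left them, time stands still between calls to the robot, and variables do not carry over. Pictures are saved under pics/ and viewed, at most 10 in all, crops included, and the job is handed in when it is done.

Besides the shell and the picture viewer there is one more tool, called after "Emit:" as name(argument=value, ...) on one line, values as JSON. send_rows: Moves the arm, as the interface text tells. Its arguments: {"type":"object","properties":{"targets":{"type":"array","items":{"type":"number"}},"newtons":{"type":"number"}},"required":["targets"]}

```bash
mkdir -p pics; python3 - <<'E'
from rig import monitor, eyes
import cv2,pickle
s=monitor.sense();print(s)
for n in("scene","top","wrist"):
    c=eyes.capture(n);pickle.dump(c,open(f"pics/{n}0.pkl","wb"));print(n,c["K"].round(1).tolist(),c["R"].round(3).tolist(),c["t"].round(1).tolist())
    cv2.imwrite(f"pics/{n}0.png",c["img"][:,:,::-1])
E
```

```text
{'time_s': 0.0, 'joints': array([ 9.26596770e-01,  3.13493384e-01,  1.49843065e+00,  3.82506993e-05,
        1.33103719e+00, -2.23412385e-01]), 'dq': array([-0.00070494,  0.00028558, -0.00145328, -0.00094151, -0.0005377 ,
        0.00043501]), 'tau': array([-7.50077265e-05, -4.12259066e+01, -2.59741455e+01, -2.19152294e-04,
        4.09469329e-03,  2.80166802e-05]), 'eef_pos': array([214.29927562, 478.98581861, 230.71530972]), 'ee_rot': array([-3.04479660e-04,  2.08849228e-01,  9.77947612e-01, -6.13096863e-04]), 'force': array([0.52296033, 0.67863261, 0.97433338]), 'wrist_torque': array([-0.03207802, -0.02063179,  0.00295686]), 'grip_force': 0.0, 'grip_width': 1.0038156372027713}
scene [[434.1, 0.0, 312.6], [0.0, 434.1, 207.0], [0.0, 0.0, 1.0]] [[-0.826, 0.564, -0.003], [0.469, 0.684, -0.56], [-0.313, -0.464, -0.829]] [588.3, -108.7, 1156.6]
top [[461.8, 0.0, 321.0], [0.0, 461.8, 193.0], [0.0, 0.0, 1.0]] [[-0.004, -1.0, -0.004], [-0.981, 0.004, -0.192], [0.192, 0.003, -0.981]] [-143.2, 595.9, 1131.3]
wrist [[277.1, 0.0, 319.2], [0.0, 277.1, 202.8], [0.0, 0.0, 1.0]] [[0.408, 0.913, -0.001], [0.867, -0.387, 0.313], [0.285, -0.129, -0.95]] [-524.0, -41.7, 379.7]
```

View pics/top0.png

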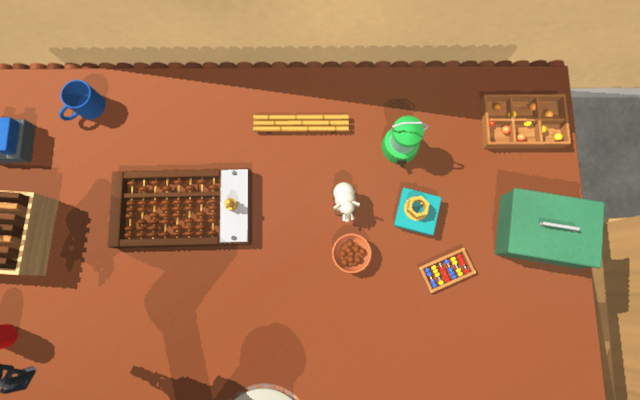

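View pics/scene0.png

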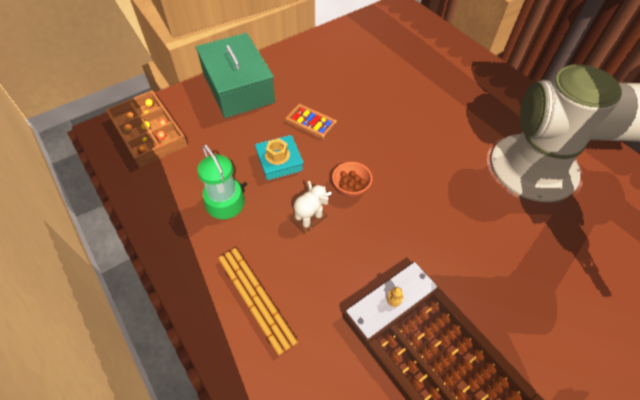

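The top view shows the nut at about (416,208) on the tin and the stud at about (231,204) on the plate, with the abacus extending left (+y). The scene view shows the nut at (277,150) and the stud at (396,295). I'll enlarge all four areas.

```bash
python3 - <<'E'
import cv2,pickle,numpy as np
T=[]
for n,u,v in(("top",417,210),("top",235,205),("scene",278,155),("scene",394,298)):
    im=pickle.load(open(f"pics/{n}0.pkl","rb"))["img"][v-25:v+25,u-33:u+33,::-1]
    im=cv2.resize(im,None,fx=6,fy=6,interpolation=cv2.INTER_CUBIC)[:290,:396].copy()
    for k in range(0,66,10):
        cv2.putText(im,str(u-33+k),(k*6,8),0,.3,(255,255,255),1);im[:12,k*6]=255
    for k in range(0,50,10):
        cv2.putText(im,str(v-25+k),(0,k*6+4),0,.3,(255,255,255),1);im[k*6,:12]=255
    T.append(im)
cv2.imwrite("pics/crops.png",np.vstack([np.hstack(T[:2]),np.hstack(T[2:])]))
E
```

```text
(no output)
```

View pics/crops.png

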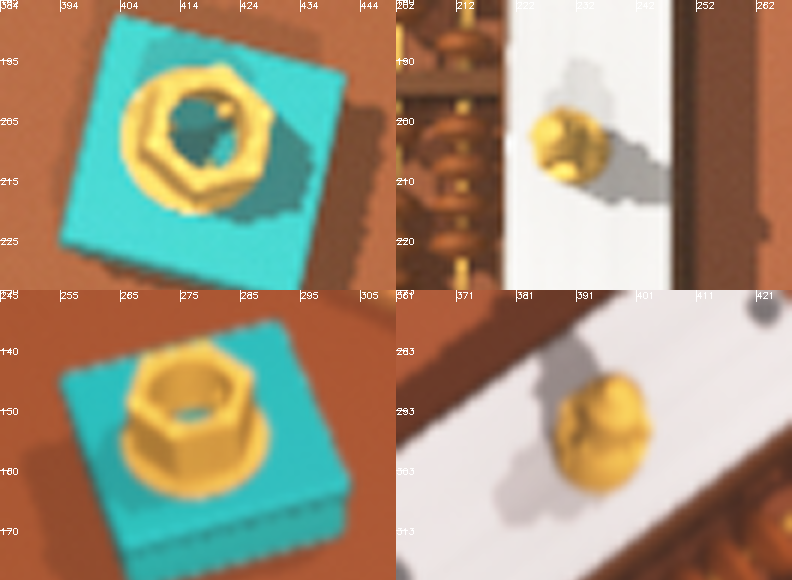

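Crops: nut bore centre at top ≈(418.5,206) and scene ≈(277,147); stud tip at top ≈(231,204) and scene ≈(398,289). Now I'll intersect those rays with the known heights.

```bash
cat > h.py <<'E'
import numpy as np,pickle,cv2
from scipy.spatial.transform import Rotation as Ro
def ld(n): return pickle.load(open(f"pics/{n}.pkl","rb"))
def onz(c,u,v,z):
    d=c["R"].T@np.linalg.solve(c["K"],[u,v,1.]);o=-c["R"].T@c["t"];return o+d*(z-o[2])/d[2]
def proj(c,X):
    p=(np.atleast_2d(X)@c["R"].T+c["t"])@c["K"].T;return p[:,:2]/p[:,2:]
def rot(s): return Ro.from_quat(np.r_[s["ee_rot"][1:],s["ee_rot"][0]])
def goal(s,xyz,yaw=None):
    "tool-frame turn about z (deg) and shift in units to reach xyz; yaw=direction of tool y in world, deg"
    R=rot(s).as_matrix();y=np.degrees(np.arctan2(R[1,1],R[0,1]))
    print("shift units",((R.T@(np.array(xyz)-s["eef_pos"]))/60).round(3),"tool y yaw",y.round(1),
      "" if yaw is None else ("turn z",((y-yaw+90)%180-90)))
E
python3 - <<'E'
from h import *
T,S=ld("top0"),ld("scene0")
for n,a,b,z in(("nut bore",(418.5,206),(276.8,147),72),("tip",(231,204.3),(397.8,289.5),97)):
    print(n,onz(T,*a,z).round(1),onz(S,*b,z).round(1))
print("base stud scene",onz(S,361+200/6,273+190/6,50).round(1))
# tin corners lid z 38
print([onz(T,384+a/6,185+b/6,38).round(0)[:2].tolist() for a,b in((115,12),(345,72),(300,290),(62,242))])
print("plate edges y",[onz(T,202+(a-396)/6,205,44).round(1)[:2].tolist() for a in(505,672)],"plate x",[onz(T,235,v,44).round(1)[:2].tolist() for v in(169,242)])
print("hex corners",[np.degrees(np.arctan2(*(onz(T,384+a/6,185+b/6,72)-onz(T,418.7,205.5,72))[1::-1])).round(0) for a,b in((163,75),(222,65),(272,112),(200,182),(148,130))])
E
```

```text
nut bore [ 558.  -391.8   72. ] [ 557.6 -387.3   72. ]
tip [560.1  77.3  97. ] [567.8  87.4  97. ]
base stud scene [576.   97.6  50. ]
[[614.0, -361.0], [587.0, -460.0], [492.0, -436.0], [513.0, -334.0]]
plate edges y [[567.5, 116.0], [567.1, 43.8]] plate x [[663.4, 80.6], [471.5, 74.4]]
hex corners [np.float64(41.0), np.float64(-16.0), np.float64(-80.0), np.float64(170.0), np.float64(96.0)]
```

```bash
cat >> h.py <<'E'
def plan(s,xyz,yaw,n):
    "n rows from the state s to a pose straight down with tool y at yaw; shift in axes before each row's turn"
    R0=rot(s);c,d=np.cos(np.radians(yaw)),np.sin(np.radians(yaw))
    R1=Ro.from_matrix(np.array([[-d,c,0],[c,d,0],[0,0,-1]]).T @ np.eye(3)) if 0 else Ro.from_matrix(np.column_stack([[-d,c,0],[c,d,0],[0,0,-1]]))
    w=(R0.inv()*R1).as_rotvec()/n;st=(np.array(xyz)-s["eef_pos"])/60/n
    print("turn/row",np.degrees(w).round(2))
    for i in range(n): print((R0*Ro.from_rotvec(w*i)).inv().apply(st).round(3))
E
python3 - <<'E'
from h import *
from rig import monitor
s=monitor.sense();c=ld("wrist0");R=rot(s)
print("cam in tool",R.inv().apply(-c["R"].T@c["t"]-s["eef_pos"]).round(1),"cam z in tool",R.inv().apply(c["R"][2]).round(3))
plan(s,[440,80,231],-38,10)
E
```

```text
cam in tool [  79.3   -0.6 -142.2] cam z in tool [-0.313 -0.     0.95 ]
turn/row [-0.    0.   10.39]
[-0.615 -0.453  0.   ]
[-0.687 -0.335  0.   ]
[-0.736 -0.206 -0.   ]
[-0.761 -0.07  -0.   ]
[-0.761  0.069 -0.   ]
[-0.736  0.205 -0.   ]
[-0.687  0.334 -0.   ]
[-0.616  0.453 -0.   ]
[-0.524  0.556 -0.   ]
[-0.415  0.641 -0.   ]
```

```bash
python3 - <<'E'
from h import *
from rig import monitor
plan(monitor.sense(),[500,60,231],-38,10)
E
```

```text
turn/row [-0.    0.   10.39]
[-0.72  -0.443  0.   ]
[-0.788 -0.306 -0.   ]
[-0.83  -0.159 -0.   ]
[-0.845 -0.007 -0.   ]
[-0.833  0.146 -0.   ]
[-0.793  0.294 -0.   ]
[-0.727  0.432 -0.   ]
[-0.637  0.556 -0.   ]
[-0.526  0.661 -0.   ]
[-0.398  0.746 -0.   ]
```

Emit:
send_rows(targets=[0, 0, 10.4, -0.72, -0.44, 0, 1, 0, 0, 10.4, -0.79, -0.31, 0, 1, 0, 0, 10.4, -0.83, -0.16, 0, 1, 0, 0, 10.4, -0.85, -0.01, 0, 1, 0, 0, 10.4, -0.83, 0.15, 0, 1])

```text
time_s: 0.78
eef_pos: [358.0, 267.9, 231.2]
ee_rot: [-0.0, 0.619, 0.786, -0.0]
force: [1.3, 0.0, 0.1]
grip_width: 1.001
grip_force: 0.0
```

Emit:
send_rows(targets=[0, 0, 10.4, -0.79, 0.29, 0, 1, 0, 0, 10.4, -0.73, 0.43, 0, 1, 0, 0, 10.4, -0.64, 0.56, 0, 1, 0, 0, 10.4, -0.53, 0.66, 0, 1, 0, 0, 10.4, -0.4, 0.75, 0, 1])

```text
time_s: 1.4
eef_pos: [500.5, 57.3, 231.2]
ee_rot: [-0.0, 0.901, 0.435, -0.0]
force: [0.1, 2.0, 0.4]
grip_width: 0.998
grip_force: 0.0
```

Emit:
send_rows(targets=[0, 0, 0, 0, 0, 0, 1, 0, 0, 0, 0, 0, 0, 1])

```text
time_s: 1.65
eef_pos: [499.4, 59.2, 231.0]
ee_rot: [-0.0, 0.899, 0.438, -0.0]
force: [0.2, 0.0, 0.1]
grip_width: 0.999
grip_force: 0.0
```

```bash
python3 - <<'E'
from h import *
from rig import monitor,eyes
s=monitor.sense();print(s["time_s"],s["eef_pos"],s["joints"].round(2));c=eyes.capture("wrist");pickle.dump((c),open("pics/wrist1.pkl","wb"));pickle.dump(s,open("pics/s1.pkl","wb"))
p=proj(c,[567,80,97])[0];print("tip expected",p)
u,v=p.round().astype(int);im=c["img"][max(v-70,0):v+70,max(u-90,0):u+90,::-1];print(max(u-90,0),max(v-70,0),im.shape)
cv2.imwrite("pics/w1c.png",cv2.resize(im,None,fx=4,fy=4,interpolation=cv2.INTER_CUBIC))
plan(s,[558,-390,231],-48,8)
E
```

```text
1.65 [499.44249176  59.20294615 231.03925068] [-0.12  0.26  1.56  0.    1.32  0.55]
tip expected [359.69042794 135.33002138]
270 65 (140, 180, 3)
turn/row [-0.01  0.    1.24]
[-0.662  0.673 -0.   ]
[-0.647  0.687 -0.   ]
[-0.632  0.701 -0.   ]
[-0.617  0.715 -0.   ]
[-0.601  0.728 -0.   ]
[-0.585  0.741 -0.   ]
[-0.569  0.753 -0.   ]
[-0.552  0.765  0.   ]
```

View pics/w1c.png

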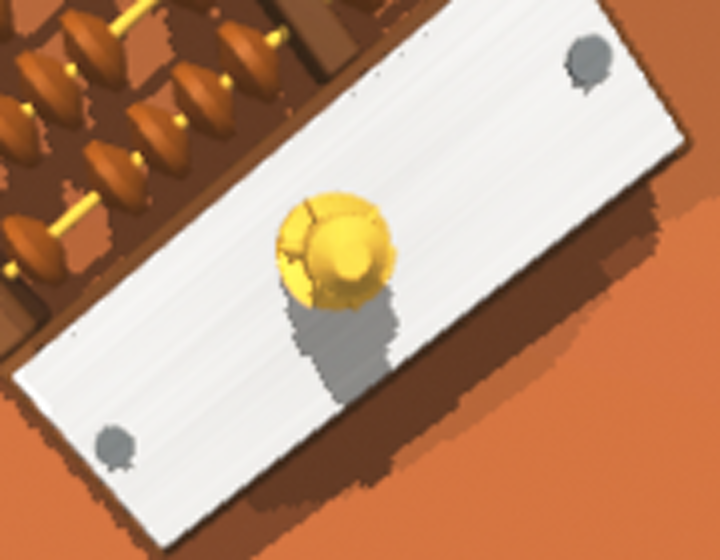

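The stud tip sits at crop (353,257), which is full-image (358.3,129.3). The thread disc centre is at crop (336,252), or (354,128). Next I go above the nut.

Emit:
send_rows(targets=[0, 0, 1.2, -0.66, 0.67, 0, 1, 0, 0, 1.2, -0.65, 0.69, 0, 1, 0, 0, 1.2, -0.63, 0.7, 0, 1, 0, 0, 1.2, -0.62, 0.72, 0, 1, 0, 0, 1.2, -0.6, 0.73, 0, 1])

```text
time_s: 2.33
eef_pos: [536.9, -222.7, 231.6]
ee_rot: [0.0, 0.921, 0.391, 0.0]
force: [0.3, 0.3, -0.5]
grip_width: 0.999
grip_force: 0.0
```

Emit:
send_rows(targets=[0, 0, 1.2, -0.58, 0.74, 0, 1, 0, 0, 1.2, -0.57, 0.75, 0, 1, 0, 0, 1.2, -0.55, 0.77, 0, 1, 0, 0, 0, 0, 0, 0, 1, 0, 0, 0, 0, 0, 0, 1])

```text
time_s: 2.95
eef_pos: [560.1, -388.9, 231.3]
ee_rot: [-0.0, 0.932, 0.362, 0.0]
force: [-0.9, -0.0, 0.2]
grip_width: 1.003
grip_force: 0.0
```

```bash
python3 - <<'E'
from h import *
from rig import monitor,eyes
w=ld("wrist1")
print("tip",onz(w,358.25,129.25,97).round(1),"thread",onz(w,354,128,71.5).round(1))
print("plate corners",[onz(w,270+a/4,65+b/4,44).round(1)[:2].tolist() for a,b in((12,376),(165,550),(688,140),(598,0))])
s=monitor.sense();print(s["time_s"],s["eef_pos"],s["joints"].round(2));c=eyes.capture("wrist");pickle.dump((c),open("pics/wrist2.pkl","wb"))
u,v=proj(c,[558,-390,72])[0].round().astype(int);a,b=max(u-75,0),max(v-60,0);im=c["img"][b:v+60,a:u+75,::-1];print(u,v,a,b,im.shape)
cv2.imwrite("pics/w2c.png",cv2.resize(im,None,fx=5,fy=5,interpolation=cv2.INTER_CUBIC)[:600,:800])
E
```

```text
tip [569.2  85.5  97. ] thread [568.3  86.   71.5]
plate corners [[473.3, 113.2], [475.2, 42.6], [665.0, 46.8], [663.8, 92.6]]
2.95 [ 560.06912158 -388.88405941  231.31566327] [-0.78  0.68  0.93  0.    1.53  0.05]
318 189 243 129 (120, 150, 3)
```

View pics/w2c.png

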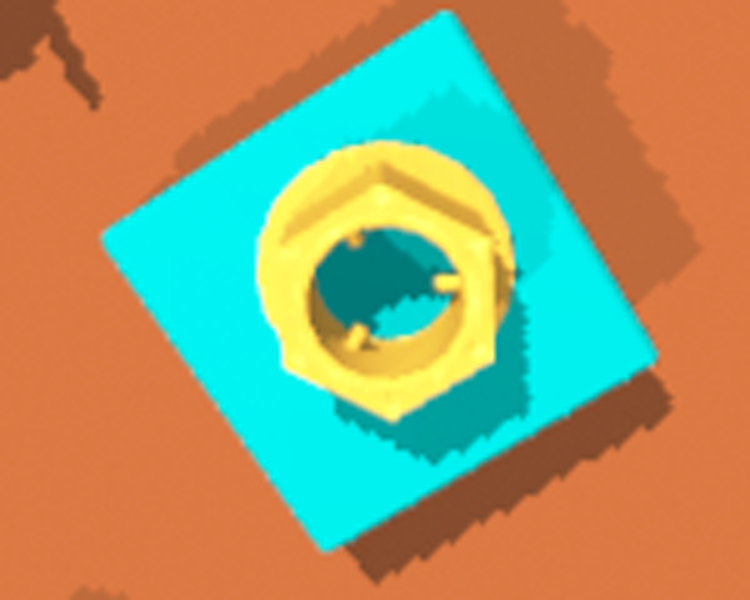

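The wrist picture shows the nut hex with vertical flats at crop x≈283 and x≈494, so the jaws already line up with a flat pair. Now I fit the silhouettes of the nut and the stud in each view to get precise positions.

```bash
python3 - <<'E'
from h import *
from rig import monitor
from scipy.optimize import fsolve
a=np.linspace(0,2*np.pi,48,endpoint=False)
ci=lambda r,z:np.c_[r*np.cos(a),r*np.sin(a),0*a+z]
stud=np.vstack([ci(15.5,44),ci(15.5,71),ci(10,89),ci(4.5,97)])
h=np.radians(42+60*np.arange(6))
hx=lambda z:np.c_[27.7*np.cos(h),27.7*np.sin(h),0*h+z]
nut=np.vstack([ci(32,38),ci(32,42),hx(72)])
def cen(hull):
    m=cv2.moments(hull.astype(np.float32));return np.array([m["m10"],m["m01"]])/m["m00"],m["m00"]
for name,M,g,views in(("stud",stud,(568,83),("top0","scene0","wrist1")),("nut",nut,(558,-390),("top0","scene0","wrist2"))):
  for n in views:
    c=ld(n);hsv=cv2.cvtColor(c["img"],cv2.COLOR_RGB2HSV)
    m=cv2.inRange(hsv,(15,110,90),(35,255,255))
    g0=proj(c,M+[*g,0]).mean(0);k=np.zeros_like(m);cv2.circle(k,tuple(int(q) for q in g0),int(1.0*np.ptp(proj(c,M+[*g,0]),axis=0).max()*.8),255,-1);m&=k
    cs,_=cv2.findContours(m,cv2.RETR_EXTERNAL,cv2.CHAIN_APPROX_NONE);hu=cv2.convexHull(max(cs,key=cv2.contourArea))
    mc,A=cen(hu);f=lambda p:cen(cv2.convexHull(proj(c,M+[p[0],p[1],0]).astype(np.float32)))[0]-mc
    p=fsolve(f,g,epsfcn=1e-3);print(name,n,p.round(1),"area",A,cen(cv2.convexHull(proj(c,M+[*p,0]).astype(np.float32)))[1].round())
c=ld("wrist2");P=np.array([onz(c,243+x/5,129+y/5,72)[:2] for x,y in((283,365),(392,420),(495,360),(494,240),(283,240))])
print("hex corners",P.round(1).tolist())
ctr=(P[0]+P[3]+P[2]+P[4])/4;print("ctr",ctr,np.degrees(np.arctan2(*(P-ctr).T[::-1])).round(1))
s=monitor.sense();print(np.degrees(s["joints"][0]-s["joints"][5]))
E
```

```text
Traceback (most recent call last):
AttributeError: 'float' object has no attribute 'round'
```

```bash
cat > fit.py <<'E'
from h import *
from scipy.optimize import fsolve
a=np.linspace(0,2*np.pi,48,endpoint=False)
ci=lambda r,z:np.c_[r*np.cos(a),r*np.sin(a),0*a+z]
stud=np.vstack([ci(15.5,44),ci(15.5,71),ci(10,89),ci(4.5,97)])
h=np.radians(42+60*np.arange(6))
hx=lambda z:np.c_[27.7*np.cos(h),27.7*np.sin(h),0*h+z]
nut=np.vstack([ci(32,38),ci(32,42),hx(72)])
def cen(hull):
    m=cv2.moments(hull.astype(np.float32));return np.array([m["m10"],m["m01"]])/m["m00"],m["m00"]
def fit(c,M,g):
    hsv=cv2.cvtColor(c["img"],cv2.COLOR_RGB2HSV)
    m=cv2.inRange(hsv,(15,110,90),(35,255,255))
    q=proj(c,M+[*g,0]);k=np.zeros_like(m);cv2.circle(k,tuple(int(v) for v in q.mean(0)),int(.8*np.ptp(q,axis=0).max()),255,-1);m&=k
    cs,_=cv2.findContours(m,cv2.RETR_EXTERNAL,cv2.CHAIN_APPROX_NONE)
    mc,A=cen(cv2.convexHull(max(cs,key=cv2.contourArea)))
    H=lambda p:cen(cv2.convexHull(proj(c,M+[p[0],p[1],0]).astype(np.float32)))
    p=fsolve(lambda p:H(p)[0]-mc,g,epsfcn=1e-3);return p.round(1),A,round(H(p)[1])
E
python3 - <<'E'
from fit import *
from rig import monitor
for name,M,g,views in(("stud",stud,(568,83),("top0","scene0","wrist1")),("nut",nut,(558,-390),("top0","scene0","wrist2"))):
  for n in views: print(name,n,fit(ld(n),M,g))
c=ld("wrist2");P=np.array([onz(c,243+x/5,129+y/5,72)[:2] for x,y in((283,365),(392,420),(495,360),(494,240),(283,240))])
print("hex corners",P.round(1).tolist())
ctr=(P[0]+P[3]+P[2]+P[4])/4;print("ctr",ctr,np.degrees(np.arctan2(*(P-ctr).T[::-1])).round(1))
s=monitor.sense();print(np.degrees(s["joints"][0]-s["joints"][5]))
E
```

```text
stud top0 (array([567.7,  86.2]), 102.0, 146)
stud scene0 (array([567.8,  86.8]), 217.5, 266)
stud wrist1 (array([568.3,  85.8]), 666.5, 743)
nut top0 (array([ 558.7, -392.2]), 428.0, 493)
nut scene0 (array([ 555.8, -393.4]), 459.5, 503)
nut wrist2 (array([ 558.7, -392.9]), 2078.5, 2195)
hex corners [[532.3, -385.3], [539.3, -412.8], [565.9, -420.3], [586.0, -400.7], [554.4, -366.1]]
ctr [ 559.66337422 -393.10580088] [ 164.1 -135.9  -77.   -16.1  101.1]
-47.57537994076269
```

Emit:
send_rows(targets=[0, 0, -1, -0.06, 0.03, 0.8, 1, 0, 0, 0, 0, 0, 0.9, 1, 0, 0, 0, 0, 0, 0.8, 1, 0, 0, 0, 0, 0, 0.4, 1, 0, 0, 0, 0, 0, 0.2, 1])

```text
time_s: 3.62
eef_pos: [558.4, -392.4, 44.8]
ee_rot: [-0.0, 0.929, 0.37, -0.0]
force: [-0.1, 0.3, -0.1]
grip_width: 0.998
grip_force: 0.0
```

Emit:
send_rows(newtons=50, targets=[0, 0, 0, 0, 0, 0, -1, 0, 0, 0, 0, 0, 0, -1, 0, 0, 0, 0, 0, 0, -1, 0, 0, 0, 0, 0, 0, -1, 0, 0, 0, 0, 0, 0, -1])

```text
time_s: 4.25
eef_pos: [558.8, -394.4, 47.2]
ee_rot: [0.001, 0.929, 0.369, 0.001]
force: [-0.8, 1.4, 6.2]
grip_width: 0.556
grip_force: 53.6
```

Emit:
send_rows(targets=[0, 0, 0, 0, 0, -0.2, -1, 0, 0, 0, 0, 0, -0.6, -1, 0, 0, 0, 0, 0, -0.9, -1, 0, 0, 0, 0, 0, -0.9, -1, 0, 0, 0, 0, 0, -0.3, -1])

```text
time_s: 4.88
eef_pos: [558.7, -394.7, 224.4]
ee_rot: [0.003, 0.929, 0.369, 0.001]
force: [-0.5, -0.7, -2.6]
grip_width: 0.554
grip_force: 52.8
```

```bash
python3 - <<'E'
from h import *
from rig import monitor
s=monitor.sense();print(s["time_s"],s["eef_pos"],s["force"],s["grip_width"],s["joints"].round(2))
plan(s,[568,86.2,218],-47,10)
E
```

```text
4.875 [ 558.70697087 -394.67377989  224.36994851] [-0.54069768 -0.69152344 -2.56754158] 0.5544621509091567 [-0.79  0.69  0.94 -0.    1.51  0.03]
turn/row [ 0.04 -0.    0.03]
[ 0.561 -0.573  0.007]
[ 0.561 -0.573  0.007]
[ 0.56  -0.573  0.008]
[ 0.56  -0.574  0.008]
[ 0.56  -0.574  0.008]
[ 0.559 -0.574  0.009]
[ 0.559 -0.574  0.009]
[ 0.559 -0.575  0.009]
[ 0.558 -0.575  0.01 ]
[ 0.558 -0.575  0.01 ]
```

Emit:
send_rows(targets=[0, 0, 0, 0.56, -0.57, 0, -1, 0, 0, 0, 0.56, -0.57, 0, -1, 0, 0, 0, 0.56, -0.57, 0, -1, 0, 0, 0, 0.56, -0.57, 0, -1, 0, 0, 0, 0.56, -0.57, 0, -1])

```text
time_s: 5.5
eef_pos: [562.9, -152.9, 220.1]
ee_rot: [0.0, 0.93, 0.369, 0.0]
force: [1.0, -0.5, -1.3]
grip_width: 0.551
grip_force: 52.7
```

Emit:
send_rows(targets=[0, 0, 0, 0.56, -0.57, 0, -1, 0, 0, 0, 0.56, -0.57, 0, -1, 0, 0, 0, 0.56, -0.57, 0, -1, 0, 0, 0, 0.5, -0.51, 0, -1, 0, 0, 0, 0.1, -0.1, 0, -1])

```text
time_s: 6.12
eef_pos: [567.1, 42.9, 220.0]
ee_rot: [0.0, 0.929, 0.37, 0.0]
force: [0.2, 0.5, -1.1]
grip_width: 0.552
grip_force: 52.7
```

Emit:
send_rows(targets=[0, 0, 0, 0, 0, 0, -1, 0, 0, 0, 0, 0, 0, -1])

```text
time_s: 6.38
eef_pos: [567.4, 39.5, 219.4]
ee_rot: [0.0, 0.93, 0.368, -0.0]
force: [0.3, 0.2, -2.7]
grip_width: 0.55
grip_force: 52.7
```

```bash
python3 - <<'E'
from fit import *
from rig import monitor,eyes
s=monitor.sense();print(s["time_s"],s["eef_pos"],s["joints"].round(2),s["force"],s["wrist_torque"],rot(s).as_matrix()[:,2])
goal(s,[568,86.2,150])
# nut pose in hand, from wrist view
c=eyes.capture("wrist");pickle.dump(c,open("pics/wrist3.pkl","wb"))
dz=s["eef_pos"][2]-47.2
u,v=proj(c,s["eef_pos"]+[0,0,15])[0].astype(int);print(u,v)
im=c["img"][:,max(0,u-150):u+150,::-1];cv2.imwrite("pics/w3.png",cv2.resize(im,None,fx=1.5,fy=1.5))
c=eyes.capture("scene");pickle.dump(c,open("pics/scene3.pkl","wb"))
E
```

```text
6.375 [567.38197346  39.52438165 219.41427224] [-0.14  0.42  1.38 -0.    1.34  0.68] [ 0.30090194  0.18349985 -2.65122654] [-0.03483694 -0.066743    0.02081874] [ 7.02012924e-05 -3.12273722e-04 -9.99999949e-01]
shift units [ 0.54  -0.56   1.157] tool y yaw -46.8 
317 271
```

View pics/w3.png

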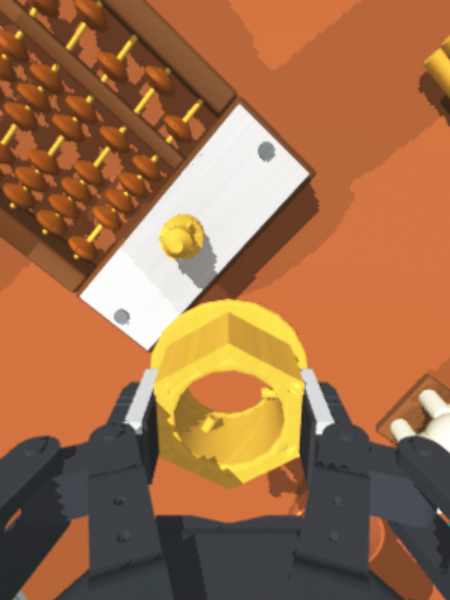

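The picture shows the nut held level between both pads, and the stud free at picture (182,238). Next I measure the nut's centre in the hand and refit the stud.

```bash
python3 - <<'E'
from fit import *
from rig import monitor
s=monitor.sense();c=ld("wrist3");dz=s["eef_pos"][2]-47.2
print("stud",fit(c,stud,(568,86)))
for e in(0,-3,3):
  M=nut+[0,0,dz+e];p,A,B=fit(c,M,s["eef_pos"][:2]);print("nut",e,p,A,B,"offset",p-s["eef_pos"][:2])
M=nut+[0,0,dz];print("scene nut",fit(ld("scene3"),M,s["eef_pos"][:2]))
E
```

```text
stud (array([568.7,  85.6]), 673.0, 767)
nut 0 [568.6  39.3] 10630.0 10936 offset [ 1.20698163 -0.27542412]
nut -3 [567.3  38. ] 10630.0 10467 offset [-0.09301837 -1.57542412]
nut 3 [569.9  40.5] 10630.0 11438 offset [2.50698163 0.92457588]
scene nut (array([568.2,  41.7]), 969.0, 1076)
```

Emit:
send_rows(targets=[0, 0, 0, 0.27, -0.28, 0, -1, 0, 0, 0, 0.26, -0.28, 0.4, -1, 0, 0, 0, 0, 0, 0.7, -1, 0, 0, 0, 0, 0, 0.5, -1, 0, 0, 0, 0, 0, 0, -1])

```text
time_s: 7.1
eef_pos: [566.5, 86.4, 121.6]
ee_rot: [-0.001, 0.93, 0.368, -0.002]
force: [-0.8, -0.2, -1.9]
grip_width: 0.549
grip_force: 52.6
```

Emit:
send_rows(targets=[0, 0, 0, 0, 0, 0, -1, 0, 0, 0, 0, 0, 0, -1])

```text
time_s: 7.35
eef_pos: [568.2, 86.7, 124.8]
ee_rot: [0.001, 0.93, 0.369, 0.001]
force: [-1.0, 0.9, -2.2]
grip_width: 0.552
grip_force: 52.6
```

```bash
python3 - <<'E'
from fit import *
from rig import monitor,eyes
s=monitor.sense();print(s["eef_pos"],s["force"],s["wrist_torque"])
goal(s,[567.7,86,100])
c=eyes.capture("wrist");M=nut+[0,0,s["eef_pos"][2]-47.2];print(fit(c,M,s["eef_pos"][:2]))
im=c["img"][120:,170:470,::-1];cv2.imwrite("pics/w4.png",cv2.resize(im,None,fx=2,fy=2,interpolation=cv2.INTER_CUBIC))
print(proj(c,[568.3,86,97])*2-[340,240], proj(c,s["eef_pos"]+[0,0,25])*2-[340,240])
E
```

```text
[568.16020438  86.71164723 124.83089258] [-0.98249738  0.92359073 -2.23081727] [ 0.01518308  0.02516848 -0.00912605]
shift units [-0.014  0.003  0.414] tool y yaw -46.7 
(array([569.7,  86.6]), 10694.5, 10958)
[[296.82058582 234.65206255]] [[294.3190668  325.23111611]]
```

View pics/w4.png

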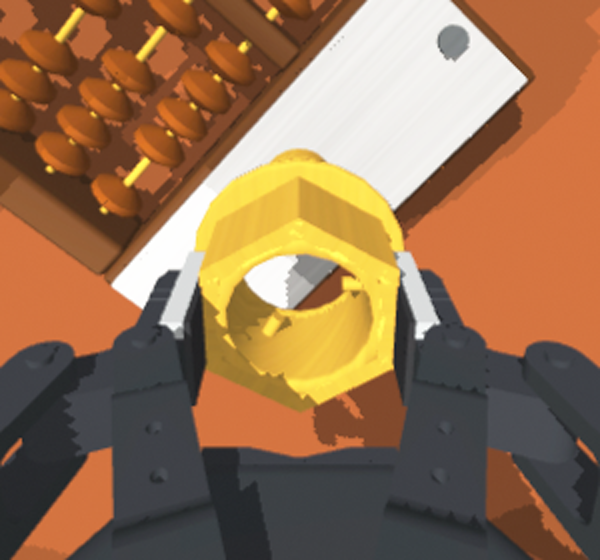

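The stud shows above the nut and is lined up within about 1 mm. I descend over the taper in steps.

Emit:
send_rows(targets=[0, 0, 0, -0.02, 0, 0.2, -1, 0, 0, 0, 0, 0, 0.2, -1, 0, 0, 0, 0, 0, 0.13, -1, 0, 0, 0, 0, 0, 0, -1, 0, 0, 0, 0, 0, 0, -1])

```text
time_s: 8.02
eef_pos: [566.8, 86.1, 91.7]
ee_rot: [0.0, 0.929, 0.369, 0.0]
force: [0.6, -0.8, -1.6]
grip_width: 0.552
grip_force: 52.7
```

Emit:
send_rows(targets=[0, 0, 0, 0, 0, 0.1, -1, 0, 0, 0, 0, 0, 0.1, -1, 0, 0, 0, 0, 0, 0.08, -1, 0, 0, 0, 0, 0, 0, -1, 0, 0, 0, 0, 0, 0, -1])

```text
time_s: 8.65
eef_pos: [566.7, 86.1, 74.8]
ee_rot: [0.0, 0.929, 0.369, 0.0]
force: [1.2, -0.2, -2.1]
grip_width: 0.547
grip_force: 52.7
```

Emit:
send_rows(targets=[0, 0, 0, 0, 0, 0.05, -1, 0, 0, 0, 0, 0, 0.05, -1, 0, 0, 0, 0, 0, 0.03, -1, 0, 0, 0, 0, 0, 0, -1])

```text
time_s: 9.15
eef_pos: [566.5, 86.1, 66.7]
ee_rot: [-0.0, 0.929, 0.369, -0.0]
force: [-0.1, 0.1, -1.9]
grip_width: 0.55
grip_force: 52.7
```

Emit:
send_rows(targets=[0, 0, 0, 0, 0, 0.03, -1, 0, 0, 0, 0, 0, 0.03, -1, 0, 0, 0, 0, 0, 0, -1])

```text
time_s: 9.52
eef_pos: [566.8, 86.1, 64.6]
ee_rot: [0.0, 0.929, 0.369, 0.0]
force: [-4.4, -0.7, 9.5]
grip_width: 0.551
grip_force: 54.3
```

Contact came at TCP z 64.6, so the underside is about 11 mm above the plate, resting on the starts as described. Now I back it off CCW in small steps.

Emit:
send_rows(targets=[0, 0, -6, -0.01, -0.01, -0.005, -1, 0, 0, -6, 0, 0, -0.007, -1])

```text
time_s: 9.78
eef_pos: [566.4, 86.2, 65.0]
ee_rot: [0.0, 0.885, 0.465, 0.001]
force: [-0.3, 3.4, 3.7]
grip_width: 0.55
grip_force: 53.4
```

Emit:
send_rows(targets=[0, 0, -6, 0, 0, -0.004, -1, 0, 0, -6, 0, 0, -0.004, -1])

```text
time_s: 10.02
eef_pos: [565.8, 86.2, 64.6]
ee_rot: [0.0, 0.832, 0.556, 0.0]
force: [0.1, -0.0, -1.8]
grip_width: 0.553
grip_force: 52.8
```

Contact has vanished, so it is off the start's end. I lower without turning.

Emit:
send_rows(targets=[0, 0, 0, 0.01, 0.01, 0.03, -1, 0, 0, 0, 0, 0, 0.02, -1, 0, 0, 0, 0, 0, 0, -1])

```text
time_s: 10.4
eef_pos: [566.8, 86.2, 61.4]
ee_rot: [0.0, 0.833, 0.554, 0.0]
force: [2.8, -2.6, -2.6]
grip_width: 0.55
grip_force: 52.8
```

Emit:
send_rows(targets=[0, 0, 0, 0, 0, 0.02, -1, 0, 0, 0, 0, 0, 0.02, -1, 0, 0, 0, 0, 0, 0, -1])

```text
time_s: 10.78
eef_pos: [566.0, 86.7, 58.7]
ee_rot: [-0.001, 0.833, 0.554, -0.0]
force: [-0.5, 0.6, -2.2]
grip_width: 0.554
grip_force: 52.8
```

Emit:
send_rows(targets=[0, 0, 0, 0.01, 0, 0.02, -1, 0, 0, 0, 0, 0, 0.01, -1, 0, 0, 0, 0, 0, 0, -1])

```text
time_s: 11.15
eef_pos: [566.7, 87.1, 57.3]
ee_rot: [-0.0, 0.832, 0.554, -0.0]
force: [0.1, 0.3, -0.9]
grip_width: 0.552
grip_force: 53.0
```

The underside is about 4 mm above the plate, so it has dropped in. Now I screw clockwise, following 0.07 mm per degree.

Emit:
send_rows(targets=[0, 0, 6, 0, 0, 0.007, -1, 0, 0, 6, 0, 0, 0.007, -1])

```text
time_s: 11.4
eef_pos: [566.8, 87.0, 56.5]
ee_rot: [0.0, 0.887, 0.462, 0.0]
force: [-0.0, -0.2, -2.8]
grip_width: 0.549
grip_force: 52.9
```

Emit:
send_rows(targets=[0, 0, 6, 0, 0, 0.008, -1, 0, 0, 6, 0, 0, 0.008, -1])

```text
time_s: 11.65
eef_pos: [566.8, 87.0, 55.5]
ee_rot: [0.0, 0.93, 0.367, 0.0]
force: [0.0, -0.0, -1.3]
grip_width: 0.553
grip_force: 52.9
```

Emit:
send_rows(targets=[0, 0, 6, 0, 0, 0.008, -1, 0, 0, 6, 0, 0, 0.008, -1])

```text
time_s: 11.9
eef_pos: [566.8, 87.0, 54.6]
ee_rot: [0.0, 0.963, 0.268, 0.0]
force: [-0.1, 0.9, -1.5]
grip_width: 0.55
grip_force: 52.9
```

Emit:
send_rows(targets=[0, 0, 6, 0, 0, 0.007, -1, 0, 0, 6, 0, 0, 0.007, -1])

```text
time_s: 12.15
eef_pos: [566.8, 87.0, 53.8]
ee_rot: [0.0, 0.986, 0.166, 0.0]
force: [1.1, 0.2, -1.8]
grip_width: 0.552
grip_force: 52.9
```

Emit:
send_rows(targets=[0, 0, 5, 0, 0, 0.006, -1, 0, 0, 5, 0, 0, 0.006, -1, 0, 0, 0, 0, 0, 0, -1])

```text
time_s: 12.52
eef_pos: [567.0, 86.9, 53.3]
ee_rot: [0.0, 0.997, 0.081, 0.0]
force: [0.7, 0.6, -0.3]
grip_width: 0.553
grip_force: 53.0
```

```bash
python3 -c "
from rig import monitor
s=monitor.sense();print(s['wrist_torque'].round(3),s['force'],s['eef_pos'])"
```

```text
[-0.161  0.022  0.048] [ 0.73411752  0.57743799 -0.28502314] [566.95324109  86.92877929  53.25039479]
```

Emit:
send_rows(targets=[0, 0, 4, 0, 0, 0.007, -1, 0, 0, 0, 0, 0, 0, -1])

```text
time_s: 12.78
eef_pos: [567.3, 86.9, 53.2]
ee_rot: [0.0, 0.999, 0.047, 0.001]
force: [0.6, -0.2, 3.1]
grip_width: 0.553
grip_force: 53.5
```

```bash
python3 -c "
from rig import monitor
s=monitor.sense();print(s['wrist_torque'].round(3),s['force'],s['eef_pos'])"
```

```text
[-0.301 -0.133 -0.065] [ 0.61797266 -0.21381333  3.10335695] [567.30541573  86.86140735  53.22490293]
```

Emit:
send_rows(targets=[0, 0, 4, 0, 0, 0.005, -1, 0, 0, 0, 0, 0, 0, -1])

```text
time_s: 13.02
eef_pos: [567.5, 86.8, 53.2]
ee_rot: [0.0, 1.0, 0.012, 0.001]
force: [0.7, -0.8, 7.2]
grip_width: 0.554
grip_force: 53.7
```

```bash
python3 - <<'E'
from h import *
from rig import monitor,eyes
s=monitor.sense();print(s['wrist_torque'].round(3),s['force'],s['eef_pos'])
c=eyes.capture("scene");im=c["img"][265:325,354:434,::-1];cv2.imwrite("pics/s5.png",cv2.resize(im,None,fx=8,fy=8,interpolation=cv2.INTER_CUBIC))
E
```

```text
[-0.363 -0.049 -0.039] [ 0.71549495 -0.80015985  7.21220676] [567.51159636  86.82170931  53.19581503]
```

View pics/s5.png

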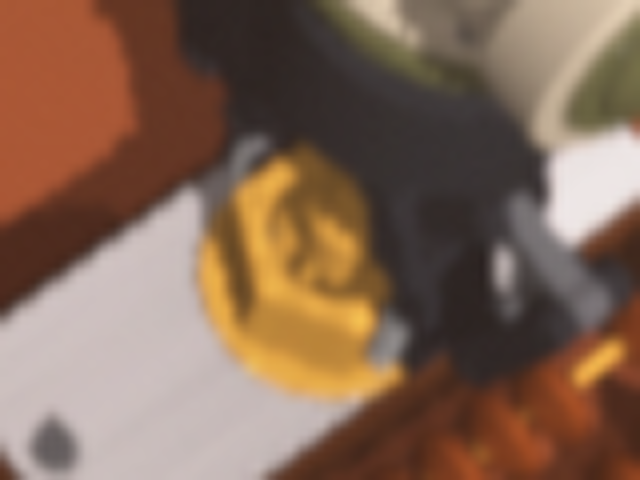

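The picture shows the flange lying flat on the plate with no gap at its edge. Height has held at 53.2 through the last 8°, at low torque, so it is seated. I ease off, release and lift.

Emit:
send_rows(targets=[0, 0, 0, 0, 0, -0.015, -1, 0, 0, 0, 0, 0, 0, 0.5, 0, 0, 0, 0, 0, 0, 1, 0, 0, 0, 0, 0, 0, 1, 0, 0, 0, 0, 0, 0, 1])

```text
time_s: 13.7
eef_pos: [566.7, 87.0, 53.1]
ee_rot: [-0.0, 1.0, 0.011, -0.0]
force: [-0.5, 0.7, -1.2]
grip_width: 1.001
grip_force: 0.0
```

Emit:
send_rows(targets=[0, 0, 0, 0, 0, -0.1, 1, 0, 0, 0, 0, 0, -0.5, 1, 0, 0, 0, 0, 0, -0.9, 1, 0, 0, 0, 0, 0, -0.9, 1, 0, 0, 0, 0, 0, -0.4, 1])

```text
time_s: 14.32
eef_pos: [567.4, 87.0, 225.0]
ee_rot: [0.0, 1.0, 0.011, 0.003]
force: [0.5, -0.1, -0.7]
grip_width: 1.002
grip_force: 0.0
```

Emit:
send_rows(targets=[0, 0, 0, -0.6, 0, 0, 1, 0, 0, 0, 0, 0, 0, 1, 0, 0, 0, 0, 0, 0, 1])

```text
time_s: 14.7
eef_pos: [531.2, 86.1, 221.6]
ee_rot: [0.0, 1.0, 0.011, 0.0]
force: [0.3, 0.4, -0.5]
grip_width: 0.997
grip_force: 0.0
```

```bash
python3 - <<'E'
from fit import *
from rig import monitor,eyes
s=monitor.sense();print(s["eef_pos"],s["force"])
c=eyes.capture("wrist");pickle.dump(c,open("pics/wrist6.pkl","wb"))
u,v=proj(c,[568,86,60])[0].astype(int);a,b=max(u-60,0),max(v-50,0)
w=cv2.resize(c["img"][b:b+100,a:a+120,::-1],None,fx=3.3,fy=3.3,interpolation=cv2.INTER_CUBIC)
c2=eyes.capture("scene");w2=cv2.resize(c2["img"][270:320,364:424,::-1],(396,330),interpolation=cv2.INTER_CUBIC)
cv2.imwrite("pics/end.png",np.hstack([w,w2]))
for e in(0,2,4,8): print(e,[fit(q,ci(32,48+e),(568,86)) for q in(c,c2)])
E
```

```text
[531.1713096   86.12661912 221.56449322] [ 0.34869144  0.41861232 -0.49088338]
0 [(array([568.2,  86.4]), 2447.5, 2522), (array([565.1,  86.2]), 763.5, 707)]
2 [(array([568.5,  86.4]), 2447.5, 2554), (array([565.9,  86.6]), 763.5, 711)]
4 [(array([568.8,  86.4]), 2447.5, 2587), (array([566.7,  87.1]), 763.5, 714)]
8 [(array([569.3,  86.4]), 2447.5, 2655), (array([568.2,  88. ]), 763.5, 721)]
```

View pics/end.png

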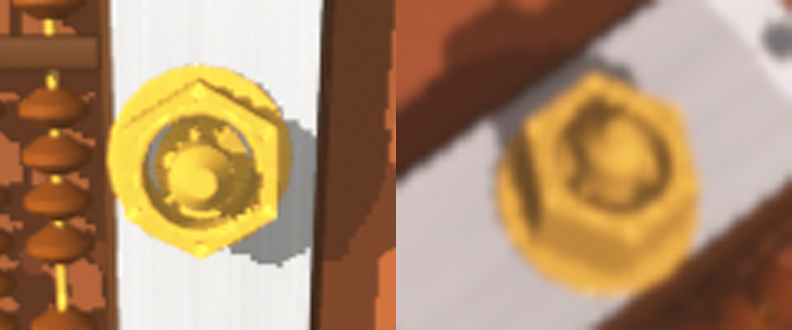

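The nut sits level and concentric on the stud with its flange on the plate, and the gripper is clear. I'm handing it in.

```bash
python3 -c "
from rig import job
print(job.finish_job())"
```

```text
the job is handed in; nothing more can be done
None
```

The nut is screwed down on the stud with its flange on the plate, released and clear of the gripper at about 15 s of the 72 s; I handed the job in, and no verdict came back.

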